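Start a spin in the microcentrifuge

TASK

The tubes are already balanced in the rotor of the bench microcentrifuge: set it running. Switch it on by pressing down the raised right half of its black power rocker, then push the open lid down until it clicks shut and stays shut, then press the green start key in and let it come back up. Do not press start before that, never press the red stop key, and leave the tube rack, beaker and dropper bottle standing where they are.

Things in the scene. Friction and masses are not known exactly. Their poses are not given: they have to be found in the camera images.
- centrifuge: White bench microcentrifuge, fixed; 300 mm deep (x), 230 wide (y), 136 high with the lid shut. Origin on the bench at mid-width, 155 mm behind the front edge; x points from its front panel to its back, y to its left, z up. The front 100 mm is the sloping control panel; behind it the rotor bowl (deck 115 mm above the bench) lies under the lid.
- panel (a point): Middle of the control panel's face, at (-105, 0, 88) mm in the centrifuge's frame. The face slopes down 15 degrees towards the front: outward normal (-0.259, 0, 0.966) in that frame. On one line across it, from right (-y) to left: black rocker (middle at y = -86 mm), red stop key (-35), green start key (+15), then a flat display and flat setting pads.
- power_rocker (a joint): Black power rocker, 22 mm by 30 mm, its long side across the machine, tipping about its middle. Rad: 0 = off, 0.34 = on. Snap action: past about 0.17 it tips over by itself, and it stays on either side. About 6 N on the raised half, 10 mm from the middle, tips it (4 N at its outer end).
- rocker_on (a point): Point on top of the rocker's right half (green dot), 10 mm along it from the rocker's middle. When off, this half slopes up to the right at 0.34 rad, its outer end 9 mm above the panel; switched on, it lies parallel to the panel, 4 mm above it, and the point has gone down about 3.5 mm. Press along the panel's inward normal or straight down.
- lid (a joint): Grey lid with a round clear window, hinged at the machine's back. Rad: 0 = shut, grows as it opens, at most 1.2. It starts open at 0.75 to 1.05 and stays there. A spring lifts it when nearly shut; a spring catch clicks over at about 0.03 and then holds it shut, near 0. At the front lip 2 to 3 N moves it and 5 to 8 N clicks it shut. Let go above 0.03 it rises again.
- lid_push (a point): Point on the outer (upper) face of the lid near its front lip, mid-width: 184 mm from the hinge line along the lid and 14 mm off it; the lip ends 19 mm beyond. With the lid shut it lies at (-54, 0, 136) mm in the centrifuge's frame. The lid is 210 mm wide and 20 mm thick; the lip is 70 mm wide and 12 mm thick.
- lid_hinge (a point): Point on the lid's hinge line, mid-width: at x = +130 mm, z = 122 mm in the centrifuge's frame. The hinge line runs along the centrifuge's y; the lid's front goes up as it opens.
- start_key (a joint): Green start key, m: 0 = up, 0.004 = fully in. It slides along the panel's normal, is sprung and needs about 3.7 N at 2.5 mm and 5 N fully in.
- start_key_top (a point): Centre of the top of the green start key (22 mm up the slope by 24 mm across); when up it stands 7 mm above the panel.
- stop_key (a joint): Red stop key, m: 0 = up, 0.004 = fully in; the same make as the start key.
- stop_key_top (a point): Centre of the top of the red stop key (22 mm by 24 mm), 50 mm to the right of the start key; stands 7 mm above the panel.
- tube_rack: Loose blue block for small tubes, 60 mm by 100 mm, 48 mm high with its tube caps. Origin at the middle of its underside, z up.
- beaker: Loose glass beaker, 56 mm across the rim, 68 mm high. Origin at the middle of its underside, z up.
- dropper_bottle: Loose amber dropper bottle with a red teat, 38 mm across, 100 mm high. Origin at the middle of its underside, z up.
Things that resemble listed ones, but are neither listed nor needed, are in the scene too. Of the things like the beaker, leave any that is pink; of the rest the smaller one is meant.

How it is judged (in metres and radians):
On the way, in this order (a step that is already met when the one before it is completed fails the run):
1. the power rocker is switched on while the lid is still open (value of joint power_rocker above 0.27 rad and value of joint lid above 0.3 rad), for 0.2 s.
2. the lid is pushed down until its catch holds it shut (value of joint lid below 0.02 rad and value of joint power_rocker above 0.27 rad), for 0.2 s.
3. the green start key is pressed in, with the power on and the lid shut (all of step 2 and value of joint start_key above 0.0025 m), for 0.05 s.
At the end, for the whole second after the job is handed in: The rocker is on (above 0.27 rad), the lid is held shut by its catch (below 0.02 rad), both keys are up again (within 1 mm), and the tube rack, beaker and dropper bottle stand upright within 20 mm of where they were (all of step 2 and value of joint each of start_key, stop_key below 0.001 m and distance of each of tube_rack, beaker, dropper_bottle from where it was at the start of the episode below 0.02 m and angle between each of tube_rack, beaker, dropper_bottle's own z axis and vertical below 0.2 rad); the robot touches nothing.
It fails at once if the start key is pressed (over 2 mm) while the power is off or the lid is not shut (value of joint start_key above 0.002 m and (value of joint lid above 0.04 rad or value of joint power_rocker below 0.17 rad)).
It fails at once if the red stop key is pressed (over 2 mm) (value of joint stop_key above 0.002 m).
It fails at once if the tube rack is shifted over 20 mm, lifted or knocked over (distance of tube_rack from where it was at the start of the episode above 0.02 m or angle between tube_rack's own z axis and vertical above 0.3 rad).
It fails at once if the beaker is shifted over 20 mm, lifted or knocked over (distance of beaker from where it was at the start of the episode above 0.02 m or angle between beaker's own z axis and vertical above 0.3 rad).
It fails at once if the dropper bottle is shifted over 20 mm, lifted or knocked over (distance of dropper_bottle from where it was at the start of the episode above 0.02 m or angle between dropper_bottle's own z axis and vertical above 0.3 rad).
It also fails if it takes over 51 s, if anything falls off the work surface, if the arm or the gripper's body presses on something with over 40 N, if the wrist force passes 120 N, or if a joint passes its speed limit or range.

ROBOT

A 6-joint arm with a two-finger parallel gripper is mounted at the origin on the work surface. World frame = base frame: x ahead of the robot, y to its left, z up, the work surface at z = 0. Lengths are in mm, angles in rad, forces in N, time in s.
With the tool pointing down it reaches from about 300 to 875 mm from the base axis. Payload 6.4 kg.
Tool frame: the origin (TCP) lies on the centre line of the jaws, within the pads' length; the fingertips stand 14 mm ahead of it and the grasp point (between the pads) lies 5 mm behind it (arm.tip_reach is the distance from the TCP to the fingertips, in mm); z points along the fingers, y is the line along which they close (so a half turn about z gives the same grasp; the last joint's range is limited). The gripper opens to 85 mm and grips with 20 to 120 N. Pads are 22 mm wide; open, the fingers measure 114 mm over their backs; the gripper's body (76 mm by 85 mm) begins 54 mm behind the grasp point. The pads swing forward as they close: fully open they stand 13 mm farther back than shut.
Start: joints at [1.036, 0.181, 1.607, -0, 1.354, -0.206], TCP at [185.661, 544.216, 245.288] pointing down, gripper open.
Joint ranges: [-2.99, 2.99], [-0.89, 2.07], [0.3, 2.58], [-1.14, 4.28], [0, 2.63], [-3.12, 3.12]. Speed limits (rad/s): [2.57, 2.57, 3.01, 3.14, 3.14, 3.14].

INTERFACE

Orientations are given as [roll, pitch, yaw] about the fixed x, y, z axes, in that order (R = Rz(yaw) Ry(pitch) Rx(roll)).
In Python, from rig import arm gives the robot as it stands.
- The arm moves only by the tool step_arm, never from a script. Its argument "targets" is a list of rows, each a list of 5 numbers: the shift along the tool's x, y, z in cm, then the turn about the tool's z in degrees, then the gripper command: -1 is fully open, 1 is shut, values between are in proportion. A call has 1 to 5 rows; each row is the pose to reach, as a shift and turn from the pose commanded when the call began, along the tool's axes at that moment; what a row does not reach only later rows make up. A row lasts 1/8 s, in which the tool goes at most 62.5 mm and 10.7 degrees, less where a joint would pass 70% of its speed; a pose out of reach is approached as far as the arm can. A call with a gripper value outside its range is refused whole. The fingers move at their own pace and stop on an object; "grip_force" is the grip in N (left out, the last holds). Time passes only in rows, so rows that repeat a pose let the fingers close. It gives the time, the measured TCP pose, the force, the opening and the grip force at its end, in the units of the state.
- arm.sense(): the state, without advancing time (a new reading comes with each control period).
- arm.read_camera(name): name is "side" or "top"; returns a dict with "color" (420x560x3 uint8, red, green, blue), "fx", "fy", "cx", "cy" (pixels), "origin" and "attitude" of the camera in the world. Camera axes: x right, y down, z forward; pixel columns grow to the right and rows downward; lengths in mm; the calibration is good to about 2 mm. A picture is of the moment at which its call begins. There is no depth.
- arm.close_job(): hands the job in; it is judged then, once.
The state is a dict: "t": time; "joints": joint angles; "qd": joint speeds; "tau": joint torques, N m; "eef_pos": TCP position; "eef_rot": TCP orientation; "force": force on the tool from outside, world axes, zero at the start; "moment": the same for the moment, N m; "grip_width": finger opening in mm; "finger_force": force on a finger pad.
Only numpy, scipy, OpenCV 4.12 (cv2) and the standard library are available. Lean on these libraries where they do the work, as an engineer would, in place of code of your own. Each camera call takes 0.05 s, during which the arm holds its last target. There are 200 camera calls.

## Working session

There is one attempt and no reset: what is moved stays moved. The work goes in short steps, Python scripts to look and compute and a tool call to move; the robot and the scene stay as the last step left them, time stands still between calls to the robot, and variables do not carry over. Pictures are saved under pics/ and viewed, at most 10 in all, crops included, and the job is handed in when it is done.

Besides the shell and the picture viewer there is one more tool, called after "Request:" by a JSON object that holds its "op" and its "data". step_arm: Moves the arm, as the interface text tells. Its arguments: {"type":"object","properties":{"targets":{"type":"array","items":{"type":"array","items":{"type":"number"}}},"grip_force":{"type":"number"}},"required":["targets"]}

```bash
mkdir -p pics; python3 - <<'E'
from rig import arm
import cv2,pickle
for n in("side","top"):
    d=arm.read_camera(n); pickle.dump(d,open(n+".pkl","wb"))
    cv2.imwrite(f"pics/{n}0.png",cv2.resize(d["color"][:,:,::-1],(800,600),interpolation=cv2.INTER_CUBIC))
    print(n,d["fx"],d["fy"],d["cx"],d["cy"],d["origin"],d["attitude"])
print(arm.sense())
E
```

```text
side 378.9673650630369 378.9673650630369 276.04280303033664 210.36040720538168 [ 584.37591358 -532.76499655  442.59415842] [-2.0704619   0.01997977 -0.07048393]
top 454.5267115307477 454.5267115307477 284.2066224841282 211.88828758865097 [ 506.7268774    56.03201212 1144.96066894] [-3.04534882e+00  2.17751698e-03 -1.57171492e+00]
{'t': 0.1, 'joints': array([ 1.03567209e+00,  1.81463645e-01,  1.60791234e+00,  1.24257846e-05,
        1.35379833e+00, -2.06312277e-01]), 'qd': array([ 2.92250215e-03, -8.29430987e-04, -2.53658448e-03, -1.39883708e-03,
        2.02630790e-03, -4.66834095e-05]), 'tau': array([-4.41863212e-04, -4.45881236e+01, -3.52237558e+01, -2.46428854e-04,
        4.10334455e-03, -7.93781851e-05]), 'eef_pos': array([185.4172904 , 543.78226448, 244.47387607]), 'eef_rot': array([-3.14004701e+00, -3.35880059e-04,  2.81277775e+00]), 'force': array([-0.18497857,  0.34615985, -0.60899008]), 'moment': array([ 0.02813404,  0.00183838, -0.02367201]), 'finger_force': 0.0, 'grip_width': 85.36085119425901}
```

View pics/side0.png

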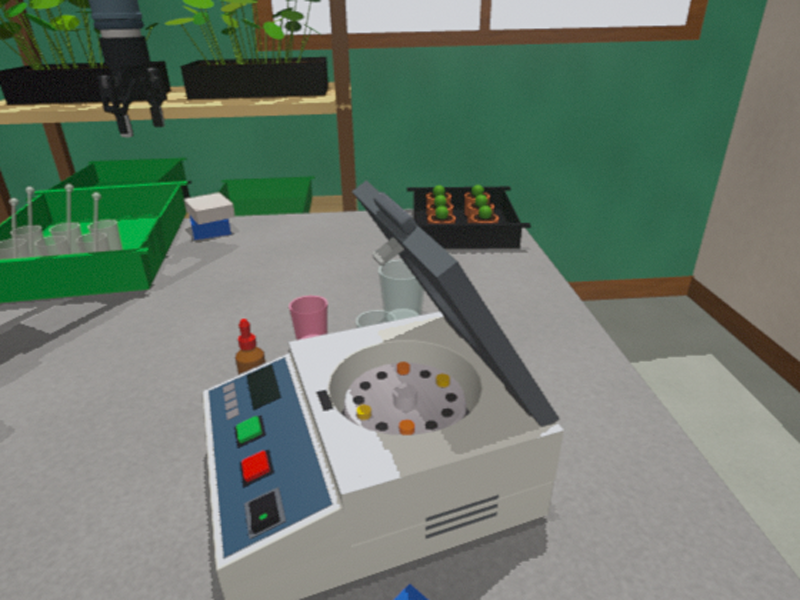

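View pics/top0.png

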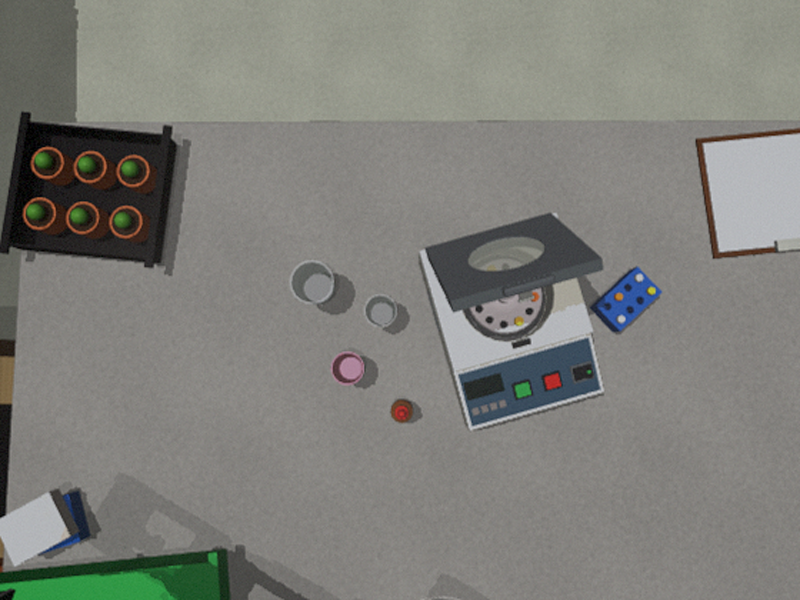

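The side view shows keys at about (249,430) green and (256,467) red, with the rocker dot at (263,517). In the top view they are at (523,389), (552,381) and (589,372). The lid is open, and the rack is right of the machine at (628,300). Next I'll enlarge crops of the panel and lid.

```bash
python3 - <<'E'
import cv2,pickle,numpy as np
t=pickle.load(open("top.pkl","rb"))["color"][:,:,::-1];s=pickle.load(open("side.pkl","rb"))["color"][:,:,::-1]
r=lambda a:cv2.resize(a,(800,600),interpolation=cv2.INTER_CUBIC)
a=cv2.resize(t[145:305,290:430],None,fx=3.75,fy=3.75,interpolation=cv2.INTER_CUBIC) #525x600
cv2.imwrite("pics/topc.png",a)
cv2.imwrite("pics/sidec.png",cv2.resize(s[120:420,140:400],None,fx=2,fy=2,interpolation=cv2.INTER_CUBIC))
for n,im in(("top",t),("side",s)):
    h=cv2.cvtColor(np.ascontiguousarray(im),cv2.COLOR_BGR2HSV)
    for c,m in(("g",cv2.inRange(h,(50,120,90),(75,255,255))),("r",cv2.inRange(h,(0,170,120),(6,255,255))|cv2.inRange(h,(174,170,120),(180,255,255)))):
        k,_,st,ce=cv2.connectedComponentsWithStats(m)
        for i in range(1,k):
            if 3<=st[i,4]<400 : print(n,c,st[i,4],ce[i].round(1))
E
```

```text
top g 42 [ 28.2 111. ]
top g 52 [ 58.6 113.8]
top g 49 [ 89.1 117. ]
top g 52 [ 22.4 147. ]
top g 51 [ 53.2 150.1]
top g 42 [ 83.9 153.3]
top g 7 [412.  259.7]
top g 98 [365.7 272.6]
top g 57 [148.5 391.2]
top r 94 [386.5 266.6]
top r 59 [280.  288.1]
side g 115 [15.3  6.3]
side g 43 [45.9  5.9]
side g 12 [532.1   1.9]
side g 44 [173.5   9.6]
side g 21 [38.4  7.5]
side g 47 [54.6 11.9]
side g 14 [ 1.9 10.5]
side g 11 [29.   6.5]
side g 5 [60.4  6.8]
side g 62 [169.2  18.2]
side g 34 [32.  13.7]
side g 7 [62.7 13. ]
side g 19 [25.7 21.5]
side g 7 [174.1  19.7]
side g 7 [29.3 20.6]
side g 50 [65.5 27.6]
side g 14 [166.2  23.3]
side g 9 [35.2 22.3]
side g 28 [41.3 24.5]
side g 64 [57.  33.1]
side g 5 [505.2  22.2]
side g 45 [52.4 28.3]
side g 39 [30.7 32.5]
side g 3 [44.7 25. ]
side g 8 [175.2  26.2]
side g 8 [509.   25.1]
side g 9 [38.1 28.4]
side g 11 [ 8.2 30.4]
side g 5 [474.6  29.2]
side g 43 [ 3.1 38. ]
side g 4 [ 4.8 32.8]
side g 4 [43.8 32.2]
side g 3 [439.3  33.3]
side g 3 [46.3 35. ]
side g 3 [149.7  36. ]
side g 11 [173.5  37.3]
side g 4 [177.   35.5]
side g 3 [44.7 37. ]
sid
[... 1625 characters left out ...]
]
side g 9 [359.   87.3]
side g 5 [361.6  90.8]
side g 4 [ 0.  91.5]
side g 3 [  9.7 104.3]
side g 8 [447.9 108.2]
side g 3 [345. 111.]
side g 3 [250. 127.]
side g 5 [349.8 128.4]
side g 3 [407.7 127.7]
side g 3 [449. 128.]
side g 12 [306.4 134.5]
side g 7 [335.3 134.3]
side g 6 [443.7 133.3]
side g 77 [ 14.3 140.6]
side g 12 [453.6 135.5]
side g 11 [307.6 141.4]
side g 11 [336.6 141.4]
side g 3 [251.3 143. ]
side g 12 [309.2 149.2]
side g 11 [339.6 149.2]
side g 16 [  3.5 154.5]
side g 3 [389.3 184.7]
side g 11 [398.1 186.5]
side g 6 [409.5 187. ]
side g 9 [395.6 192.6]
side g 14 [409.9 191.9]
side g 225 [173.6 300.1]
side g 17 [183.7 361.2]
side r 145 [171.5 235.1]
side r 274 [178.2 325.7]
```

View pics/topc.png

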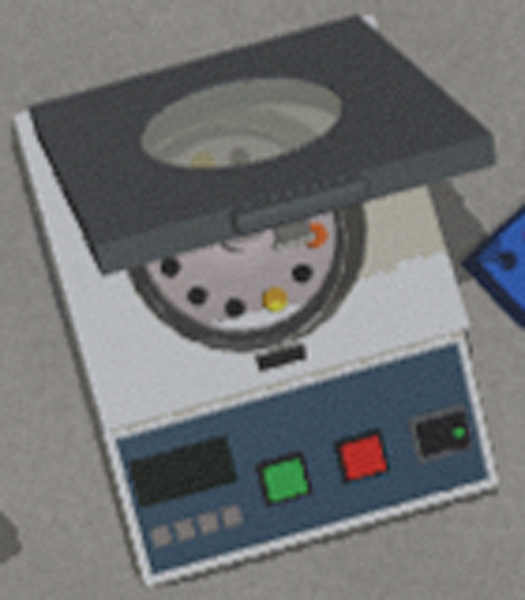

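View pics/sidec.png

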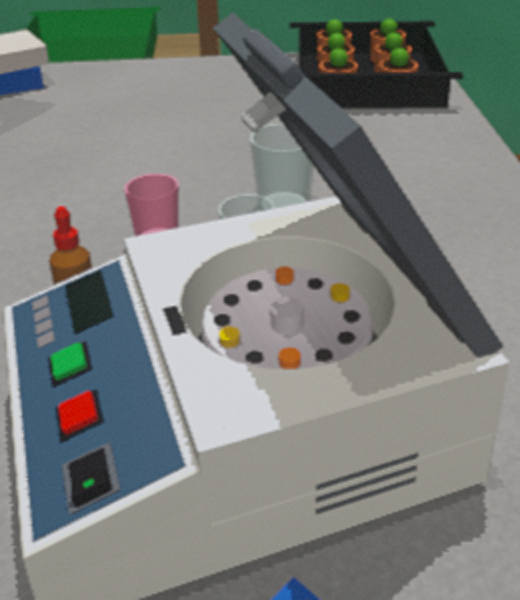

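The crops show the keys and dot clearly. In the top crop the lid's outer front corners are near (92,243) and (495,132). In the side crop they are near (232,15) and (358,127). Next I'll fit the pose.

```bash
cat >h.py <<'E'
import numpy as np,pickle
from scipy.spatial.transform import Rotation as R
def proj(d,p):
    q=R.from_euler("xyz",d["attitude"]).inv().apply(np.asarray(p)-d["origin"])
    return np.array([d["fx"]*q[0]/q[2]+d["cx"],d["fy"]*q[1]/q[2]+d["cy"]])
n=np.array([-.259,0,.966]);P0=np.array([-105,0,88.])
def panel(y,h,dn=0): return P0+[0,y,0]+h*n
def lidp(th,a,b,y):  # a along lid from hinge, b off (outer)
    return np.array([130-a*np.cos(th)+b*np.sin(th),y,122+a*np.sin(th)+b*np.cos(th)])
def W(c,p):
    return R.from_euler("z",c[2]).apply(p)+[c[0],c[1],0]
E
python3 - <<'E'
from h import *
from scipy.optimize import least_squares
T=pickle.load(open("top.pkl","rb"));S=pickle.load(open("side.pkl","rb"))
tc=lambda u,v:(290+(u+.5)/3.75-.5,145+(v+.5)/3.75-.5)
sc=lambda u,v:(140+u/2-.25,120+v/2-.25)
dot=panel(-86,0)+[0,-10*np.cos(.34),0]+n*(4+3.5)
obs=[(T,(365.7,272.6),lambda c:panel(15,6)),(T,(386.5,266.6),lambda c:panel(-35,6)),(T,tc(459,433),lambda c:dot),
(S,(173.6,300.1),lambda c:panel(15,6)),(S,(178.2,325.7),lambda c:panel(-35,6)),(S,(183.7,361.2),lambda c:dot),
(T,tc(92,243),lambda c:lidp(c[3],c[4],14,105)),(T,tc(495,132),lambda c:lidp(c[3],c[4],14,-105)),
(S,sc(232,15),lambda c:lidp(c[3],c[4],14,105)),(S,sc(358,127),lambda c:lidp(c[3],c[4],14,-105))]
f=lambda c:np.concatenate([proj(d,W(c,g(c)))-uv for d,uv,g in obs])
r=least_squares(f,[600,-50,.2,.9,195],loss="soft_l1",x_scale=[10,10,.1,.1,10]);print(r.x,r.fun.reshape(-1,2).round(1))
c=r.x;pickle.dump(c,open("c.pkl","wb"))
print("dot",W(c,dot),"start",W(c,panel(15,7)),"stop",W(c,panel(-35,7)),"lidpush",W(c,lidp(c[3],184,14,0)),"shut",W(c,lidp(0,184,14,0)),"hinge",W(c,lidp(0,0,0,0)))
# rough objects at height
def ray(d,uv,z):
    v=R.from_euler("xyz",d["attitude"]).apply([(uv[0]-d["cx"])/d["fx"],(uv[1]-d["cy"])/d["fy"],1]);return d["origin"]+v*(z-d["origin"][2])/v[2]
for k,uv,z in(("rack",(628,300),48),("beaker",(381,310),68),("bottle",(401,410),100),("pink",(348,367),70),("bigbk",(313,282),90)): print(k,ray(T,np.array(uv)*.7,z))
E
```

```text
[ 5.73134414e+02 -1.15108865e+02  2.73338598e-01  1.03728638e+00
  1.86185249e+02] [[ 0.4  0.7]
 [ 0.5  0.8]
 [ 0.4  0.3]
 [ 0.  -1.4]
 [-0.1 -1.4]
 [ 0.6 -0.1]
 [ 1.3  1.9]
 [-0.1  1.7]
 [ 0.4 -0.7]
 [ 1.3  0.3]]
dot [ 495.92258863 -235.86253559   95.245     ] start [ 466.23763115 -129.49965141   94.762     ] stop [ 479.73501052 -177.64340231   94.762     ] lidpush [ 619.8142055  -102.02191524  287.54885571] shut [ 521.13916328 -129.68603475  136.        ] hinge [698.30816658 -80.01567869 122.        ]
rack [ 616.80511236 -318.32380746   48.        ]
beaker [598.53584852  99.92454845  68.        ]
bottle [436.06272451  66.34457332 100.        ]
pink [504.16740912 153.96204144  70.        ]
bigbk [642.80567357 210.53715818  90.        ]
```

Request:
{"op": "step_arm", "data": {"targets": [[-3.8,-4.5,0,0,1],[-7.7,-9,0,0,1],[-11.5,-13.4,0,0,1],[-15.3,-17.9,0,0,1],[-19.2,-22.4,0,0,1]], "grip_force": 40}}

```text
t: 0.72
eef_pos: [295.1, 268.5, 245.1]
eef_rot: [3.142, 0.0, 2.814]
force: [2.1, 0.2, -0.3]
grip_width: 0.0
finger_force: 0.0
```

Request:
{"op": "step_arm", "data": {"targets": [[-3.8,-4.5,0,0,1],[-7.7,-9,0,0,1],[-11.5,-13.4,0,0,1],[-15.3,-17.9,0,0,1],[-19.2,-22.4,0,0,1]]}}

```text
t: 1.35
eef_pos: [404.6, -5.7, 245.3]
eef_rot: [3.141, 0.001, 2.812]
force: [1.0, 0.6, -0.6]
grip_width: -0.1
finger_force: 0.0
```

Request:
{"op": "step_arm", "data": {"targets": [[-4,-5,0,-10,1],[-8,-9.5,0,-20,1],[-12,-14,0,-30,1],[-16.4,-19.3,0,-34.5,1],[-16.4,-19.3,0,-34.5,1]]}}

```text
t: 1.98
eef_pos: [497.5, -242.8, 244.2]
eef_rot: [3.141, -0.001, -2.872]
force: [-0.5, 0.4, 0.0]
grip_width: -0.5
finger_force: 0.0
```

```bash
cat >st.py <<'E'
from rig import arm
from h import *
import sys
c=pickle.load(open("c.pkl","rb"));s=arm.sense()
p=R.from_euler("z",-c[2]).apply(s["eef_pos"]-[c[0],c[1],0])
print("t",s["t"],"world",s["eef_pos"].round(1),"rot",s["eef_rot"].round(3),"F",s["force"].round(1),"machine",p.round(1),"tip z",round(p[2]-arm.tip_reach,1),arm.tip_reach,"w",s["grip_width"])
E
python3 st.py
```

```text
t 1.975 world [ 497.5 -242.8  244.2] rot [ 3.141e+00 -1.000e-03 -2.872e+00] F [-0.5  0.4  0. ] machine [-107.3 -102.6  244.2] tip z 230.2 14.0 w -0.4623827685874195
```

Request:
{"op": "step_arm", "data": {"targets": [[0,0.35,4,0,1],[0,0.35,8,0,1],[0,0.35,11.7,0,1],[0,0.35,11.7,0,1]]}}

```text
t: 2.48
eef_pos: [494.0, -233.4, 125.2]
eef_rot: [3.135, -0.004, -2.868]
force: [-0.3, -0.1, -0.2]
grip_width: -0.1
finger_force: 0.0
```

```bash
python3 st.py; python3 - <<'E'
from rig import arm
import cv2,numpy as np
s=arm.read_camera("side")["color"][:,:,::-1];t=arm.read_camera("top")["color"][:,:,::-1]
k=lambda a:cv2.resize(a,(400,560),interpolation=cv2.INTER_CUBIC)
cv2.imwrite("pics/r1.png",np.hstack([k(s[250:418,120:240]),k(t[200:326,340:430])]))
E
```

```text
t 2.475 world [ 494.  -233.4  125.2] rot [ 3.135 -0.004 -2.868] F [-0.3 -0.1 -0.2] machine [-108.2  -92.5  125.2] tip z 111.2 14.0 w -0.13430169051163413
```

View pics/r1.png

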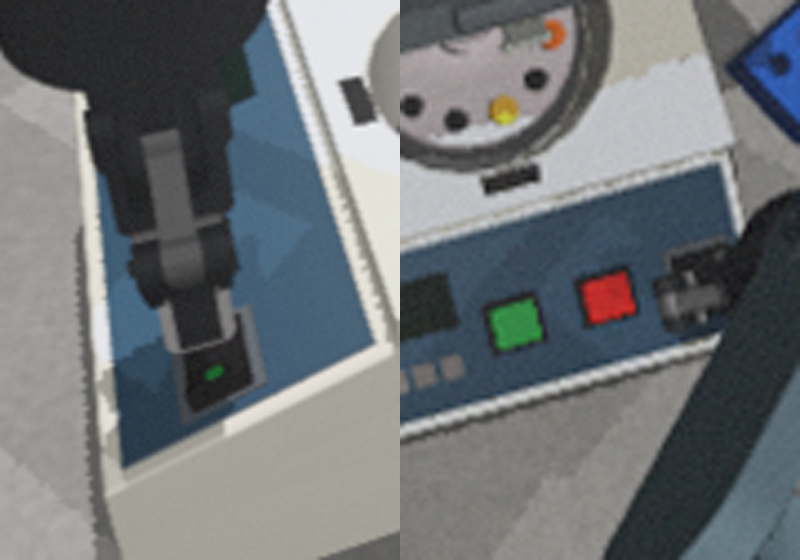

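The picture shows the fingertips about 15 mm above the panel, to the left of the green dot. I'll check the settled reading.

```bash
python3 st.py
```

```text
t 2.575 world [ 496.6 -235.6  129.1] rot [-3.142  0.    -2.868] F [ 0.9 -0.5  1.5] machine [-106.2  -95.4  129.1] tip z 115.1 14.0 w -0.14421750475869147
```

```bash
python3 - <<'E'
from h import *
c=pickle.load(open("c.pkl","rb"));S=pickle.load(open("side.pkl","rb"))
for y in(-85,-95,-105): 
  for x in (-117,-95): print(x,y,(proj(S,W(c,[x,y,115.]))-[120,250])/.3)
E
```

```text
-117 -85 [171.10998853 313.77386318]
-95 -85 [237.91630526 295.49183777]
-117 -95 [174.4319096  336.51619649]
-95 -95 [242.5193477  317.52498427]
-117 -105 [177.891062   360.19803451]
-95 -105 [247.30960391 340.45425731]
```

Request:
{"op": "step_arm", "data": {"targets": [[0,-0.3,0,0,1],[0,-0.3,0.8,0,1],[0,-0.3,1.5,0,1],[0,-0.3,1.8,0,1],[0,-0.3,1.8,0,1]]}}

```text
t: 3.2
eef_pos: [497.2, -238.9, 110.3]
eef_rot: [3.141, -0.0, -2.868]
force: [-0.2, 0.7, 2.0]
grip_width: -0.1
finger_force: 1.0
```

Request:
{"op": "step_arm", "data": {"targets": [[0,0,0.1,0,1],[0,0,0.2,0,1],[0,0,0.3,0,1],[0,0,0.3,0,1]]}}

```text
t: 3.7
eef_pos: [497.3, -239.0, 107.4]
eef_rot: [-3.141, 0.0, -2.868]
force: [-0.6, 0.2, -0.4]
grip_width: 0.4
finger_force: 0.0
```

Request:
{"op": "step_arm", "data": {"targets": [[0,0,0.1,0,1],[0,0,0.2,0,1],[0,0,0.2,0,1]]}}

```text
t: 4.08
eef_pos: [497.1, -238.8, 105.6]
eef_rot: [3.141, -0.0, -2.868]
force: [-2.7, 1.1, 4.6]
grip_width: -0.2
finger_force: 2.7
```

Request:
{"op": "step_arm", "data": {"targets": [[0,0,0.1,0,1],[0,0,0.15,0,1],[0,0,0.15,0,1]]}}

```text
t: 4.45
eef_pos: [497.2, -238.9, 105.2]
eef_rot: [3.142, -0.0, -2.868]
force: [-5.7, 4.2, 13.1]
grip_width: -0.1
finger_force: 7.0
```

Request:
{"op": "step_arm", "data": {"targets": [[0,0,-4,0,1],[0,0,-9,0,1],[-3,10,-14,0,1],[-3,10,-20,0,1],[-3,10,-20,0,1]]}}

```text
t: 5.08
eef_pos: [499.7, -133.2, 306.6]
eef_rot: [-3.14, 0.003, -2.867]
force: [0.0, -1.2, -0.5]
grip_width: -0.3
finger_force: 0.0
```

```bash
python3 - <<'E'
from rig import arm
import cv2,numpy as np
s=arm.read_camera("side")["color"][:,:,::-1];t=arm.read_camera("top")["color"][:,:,::-1]
k=lambda a:cv2.resize(a,(400,560),interpolation=cv2.INTER_CUBIC)
cv2.imwrite("pics/r2.png",np.hstack([k(s[306:418,130:210]),k(t[200:326,340:430])]))
E
python3 st.py
```

```text
t 5.175 world [ 500.8 -133.7  307.8] rot [-3.137  0.005 -2.866] F [-0.3 -0.6  0.4] machine [-74.7   1.7 307.8] tip z 293.8 14.0 w -0.1887679476655117
```

View pics/r2.png

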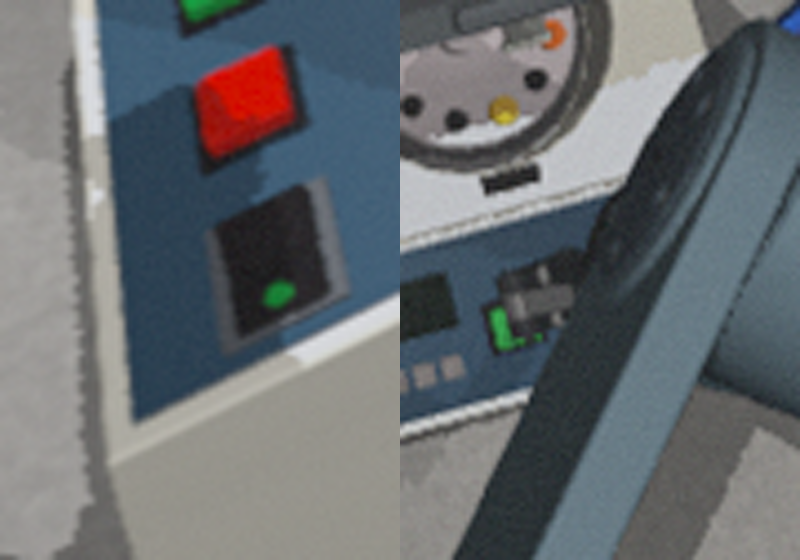

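The green dot moved from (183.7,361.2) to (185.6,364.6) in the full side image. That matches a drop of about 3.5 mm, so the rocker is on. Next I'll move over the lid.

Request:
{"op": "step_arm", "data": {"targets": [[0,0,-5,0,1],[-4.5,0,-5.2,0,1],[-9,0,-5.2,0,1],[-13.3,0,-5.2,0,1],[-13.3,0,-5.2,0,1]]}}

```text
t: 5.8
eef_pos: [628.3, -98.3, 351.9]
eef_rot: [3.139, -0.004, -2.867]
force: [-0.4, -0.0, -0.1]
grip_width: -0.1
finger_force: 0.0
```

Request:
{"op": "step_arm", "data": {"targets": [[0,0,0,0,1]]}}

```text
t: 5.92
eef_pos: [626.4, -99.1, 353.9]
eef_rot: [3.14, -0.003, -2.868]
force: [-0.0, -0.6, -0.6]
grip_width: -0.0
finger_force: 0.0
```

```bash
python3 st.py
```

```text
t 5.925 world [626.4 -99.1 353.9] rot [ 3.140e+00 -3.000e-03 -2.868e+00] F [-0.  -0.6 -0.6] machine [ 55.7   1.1 353.9] tip z 339.9 14.0 w -0.012218885279097565
```

Request:
{"op": "step_arm", "data": {"targets": [[0,0,2.5,0,1],[0,0,4.2,0,1],[0.6,0,5.0,0,1],[1.4,0,5.5,0,1],[2.2,0,6.0,0,1]]}}

```text
t: 6.55
eef_pos: [605.6, -104.9, 296.3]
eef_rot: [-3.141, 0.001, -2.868]
force: [0.8, -0.2, 1.3]
grip_width: 0.3
finger_force: 0.3
```

```bash
python3 st.py
```

```text
t 6.55 world [ 605.6 -104.9  296.3] rot [-3.141e+00  1.000e-03 -2.868e+00] F [ 0.8 -0.2  1.3] machine [ 34.    1.1 296.3] tip z 282.3 14.0 w 0.2712696945251263
```

Request:
{"op": "step_arm", "data": {"targets": [[1.5,0,1.4,0,1],[2.9,0,2.7,0,1],[4.2,0,4.1,0,1],[5.3,0,5.7,0,1],[6.2,0,7.3,0,1]]}}

```text
t: 7.18
eef_pos: [545.9, -121.7, 223.0]
eef_rot: [-3.14, 0.001, -2.868]
force: [1.0, 0.5, 1.5]
grip_width: -0.2
finger_force: 0.6
```

```bash
python3 st.py
```

```text
t 7.175 world [ 545.9 -121.7  223. ] rot [-3.140e+00  1.000e-03 -2.868e+00] F [1.  0.5 1.5] machine [-28.   1. 223.] tip z 209.0 14.0 w -0.2044109105294845
```

Request:
{"op": "step_arm", "data": {"targets": [[0.8,0,1.8,0,1],[1.4,0,3.6,0,1],[1.8,0,5.4,0,1],[2.0,0,6.4,0,1],[2.0,0,6.9,0,1]]}}

```text
t: 7.8
eef_pos: [526.6, -126.7, 153.3]
eef_rot: [3.141, -0.001, -2.868]
force: [-2.6, -0.2, 3.2]
grip_width: 0.2
finger_force: 1.3
```

Request:
{"op": "step_arm", "data": {"targets": [[0,0,0.2,0,1],[0,0,0.4,0,1],[0,0,0.5,0,1],[0,0,0.5,0,1]]}}

```text
t: 8.3
eef_pos: [527.2, -126.7, 149.9]
eef_rot: [-3.141, 0.0, -2.868]
force: [-5.2, 1.2, 9.4]
grip_width: 0.1
finger_force: 4.5
```

Request:
{"op": "step_arm", "data": {"targets": [[0,0,0.1,0,1],[0,0,0.2,0,1],[0,0,0.2,0,1]]}}

```text
t: 8.68
eef_pos: [527.3, -126.8, 149.8]
eef_rot: [-3.141, 0.0, -2.868]
force: [-11.2, 2.0, 22.9]
grip_width: -0.2
finger_force: 11.1
```

Request:
{"op": "step_arm", "data": {"targets": [[0,0,-0.5,0,1],[0,0,-1.5,0,1],[0,0,-4,0,1],[0,0,-8,0,1],[0,0,-8,0,1]]}}

```text
t: 9.3
eef_pos: [529.2, -127.6, 230.7]
eef_rot: [-3.137, 0.006, -2.868]
force: [-0.5, 0.3, 0.2]
grip_width: 0.2
finger_force: 0.0
```

Request:
{"op": "step_arm", "data": {"targets": [[3,8,-4,0,1],[6,13,-8,0,1],[6,13,-8,0,1]]}}

```text
t: 9.68
eef_pos: [432.9, -16.3, 307.4]
eef_rot: [3.141, 0.0, -2.868]
force: [0.3, 0.5, 0.5]
grip_width: 0.2
finger_force: 0.0
```

```bash
python3 - <<'E'
from rig import arm
import cv2,numpy as np
s=arm.read_camera("side")["color"][:,:,::-1];t=arm.read_camera("top")["color"][:,:,::-1]
k=lambda a:cv2.resize(a,(400,430),interpolation=cv2.INTER_CUBIC)
cv2.imwrite("pics/l1.png",np.hstack([k(s[150:408,140:380]),k(t[140:312,280:440])]))
E
python3 st.py
```

```text
t 9.775 world [433.5 -15.9 308.9] rot [-3.140e+00  3.000e-03 -2.866e+00] F [ 0.3 -1.6 -0.4] machine [-107.6  133.2  308.9] tip z 294.9 14.0 w -0.08832946604059194
```

View pics/l1.png

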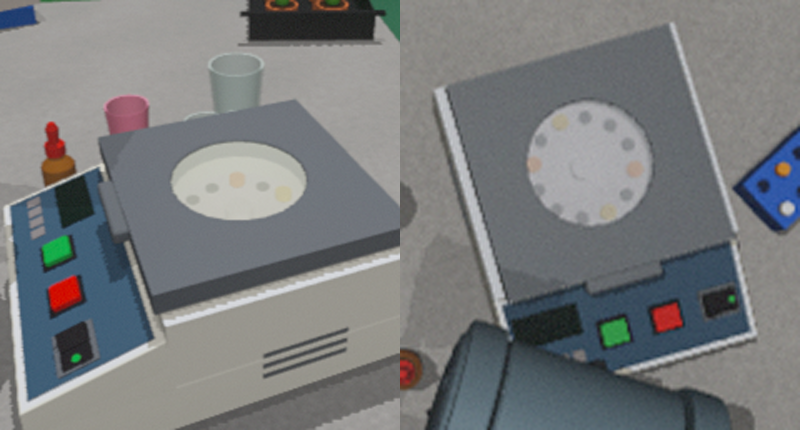

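The lid lies flat and shut, and the rocker is on. Next is the start key.

Request:
{"op": "step_arm", "data": {"targets": [[0,-5,3,0,1],[0,-10,7,0,1],[0,-11.8,12,0,1],[0,-11.8,17.5,0,1],[0,-11.8,17.5,0,1]]}}

```text
t: 10.4
eef_pos: [462.2, -129.9, 126.7]
eef_rot: [3.133, -0.008, -2.869]
force: [-1.2, 0.4, 0.4]
grip_width: -0.1
finger_force: 0.0
```

Request:
{"op": "step_arm", "data": {"targets": [[0,0,0,0,1]]}}

```text
t: 10.52
eef_pos: [466.8, -131.8, 132.9]
eef_rot: [-3.141, 0.001, -2.868]
force: [-0.2, 0.0, 0.9]
grip_width: -0.1
finger_force: 0.0
```

```bash
python3 st.py
```

```text
t 10.525 world [ 466.8 -131.8  132.9] rot [-3.141e+00  1.000e-03 -2.868e+00] F [-0.2  0.   0.9] machine [-106.9   12.6  132.9] tip z 118.9 14.0 w -0.10714526799722146
```

Request:
{"op": "step_arm", "data": {"targets": [[0,0.2,1,0,1],[0,0.2,2,0,1],[0,0.2,2.3,0,1],[0,0.2,2.5,0,1],[0,0.2,2.5,0,1]]}}

```text
t: 11.15
eef_pos: [465.7, -129.3, 107.1]
eef_rot: [3.141, 0.0, -2.868]
force: [-0.1, 1.3, 2.2]
grip_width: 0.0
finger_force: 1.4
```

Request:
{"op": "step_arm", "data": {"targets": [[0,0,0.1,0,1],[0,0,0.2,0,1],[0,0,0.3,0,1],[0,0,0.3,0,1]]}}

```text
t: 11.65
eef_pos: [466.1, -129.6, 104.6]
eef_rot: [-3.141, 0.001, -2.868]
force: [-0.9, 3.8, 9.0]
grip_width: 0.2
finger_force: 4.1
```

Request:
{"op": "step_arm", "data": {"targets": [[0,0,0.1,0,1],[0,0,0.1,0,1]]}}

```text
t: 11.9
eef_pos: [466.2, -129.6, 104.3]
eef_rot: [-3.141, 0.001, -2.868]
force: [-2.8, 4.0, 16.1]
grip_width: 0.5
finger_force: 7.9
```

Request:
{"op": "step_arm", "data": {"targets": [[0,0,-1,0,1],[0,0,-4,0,1],[0,0,-9,0,1],[2,3,-14,0,1],[6,10,-20,0,1]]}}

```text
t: 12.52
eef_pos: [402.1, -71.1, 282.1]
eef_rot: [-3.14, 0.001, -2.87]
force: [0.3, -0.9, 1.0]
grip_width: -0.2
finger_force: 0.0
```

Request:
{"op": "step_arm", "data": {"targets": [[0,3,0,0,1],[0,3,0,0,1],[0,3,0,0,1]]}}

```text
t: 12.9
eef_pos: [394.3, -42.3, 279.8]
eef_rot: [-3.141, -0.001, -2.868]
force: [0.2, 0.2, -0.8]
grip_width: 0.0
finger_force: 0.0
```

```bash
python3 - <<'E'
from rig import arm
import cv2,numpy as np
s=arm.read_camera("side")["color"][:,:,::-1];t=arm.read_camera("top")["color"][:,:,::-1]
k=lambda a:cv2.resize(a,(400,430),interpolation=cv2.INTER_CUBIC)
cv2.imwrite("pics/e1.png",np.hstack([k(s[150:408,140:380]),k(t[140:312,280:440])]))
E
python3 st.py
```

```text
t 13.0 world [394.4 -42.5 279.6] rot [ 3.141e+00 -1.000e-03 -2.869e+00] F [-0.2  0.5  1.5] machine [-152.5  118.2  279.6] tip z 265.6 14.0 w -0.2791871852619972
```

View pics/e1.png

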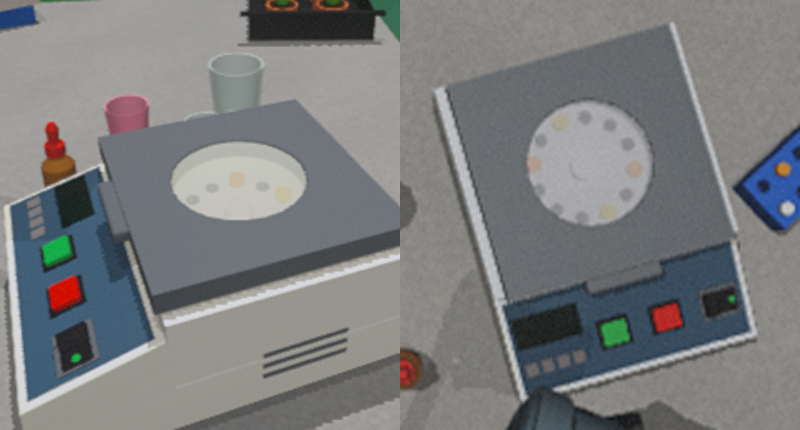

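The lid is shut, both keys are up, the rocker is on, and nothing else has moved. The force rose to 16 N over the last 0.3 mm, so the start key was fully in.

```bash
python3 -c "
from rig import arm
print(arm.close_job())"
```

```text
the job is handed in; nothing more can be done
None
```

The rocker is on, the lid is latched shut, and the start key was pressed fully in and came back up; I handed the job in at about 13 s, with no verdict shown.

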